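Clamp the whetstone in the sharpening stand

ROBOT

A 6-joint arm with a two-finger parallel gripper is mounted at the origin on a cart in front of the work surface, level with it; the furniture and walls round the work are solid. World frame = base frame: x ahead of the robot, y to its left, z up, the work surface at z = 0. Lengths are in mm, angles in rad, forces in N, time in s.
With the tool pointing down it reaches from about 375 to 925 mm from the base axis. Payload 5.7 kg.
Tool frame: the origin (TCP) lies on the centre line of the jaws, within the pads' length; the fingertips stand 22 mm ahead of it and the grasp point (between the pads) lies 3 mm ahead of it; z points along the fingers, y is the line along which they close (so a half turn about z gives the same grasp; the last joint's range is limited). The gripper opens to 85 mm and grips with 20 to 120 N. Pads are 22 mm wide; open, the fingers measure 114 mm over their backs; the gripper's body (76 mm by 85 mm) begins 54 mm behind the grasp point. The pads swing forward as they close: fully open they stand 13 mm farther back than shut.
Start: joints at [-1.386, 0.359, 1.51, -0, 1.272, -0.115], TCP at [177.183, -573.212, 253.267] pointing down, gripper open.
Joint ranges: [-2.97, 2.97], [-1.01, 2.36], [0.21, 2.38], [-0.96, 4.11], [0.2, 2.71], [-2.98, 2.98]. Speed limits (rad/s): [2.39, 2.39, 3.14, 3.14, 3.14, 3.14].

INTERFACE

Orientations are given as a rotation vector (axis times angle).
In Python, from rig import manip, snapshot, camera_info gives the robot as it stands.
- The arm moves only by the tool drive_tool, never from a script. Its arguments are lists of equal length, an entry for each row: "translation": the shift along the tool's x, y, z as a fraction of full scale, a list of three; "turn": the turn about the tool's z as a fraction of full scale; "fingers": the opening, from 0 (shut) to 1 (fully open). A call has 1 to 20 rows; each row shifts and turns the commanded pose from where the row before left it, along the tool's axes as they then stand; what a row does not reach is not made up. Full scale, the value 1, is 0.025 m for a shift and 0.08 rad for a turn. A row lasts 1/12 s, in which the tool goes at most 41.7 mm and 7.16 degrees, less where a joint would pass 70% of its speed; a pose out of reach is approached as far as the arm can. A call with a number of a shift or a turn outside -1 to 1 is refused whole. A call with a gripper value outside its range is refused whole. The fingers move at their own pace and stop on an object; "squeeze" is the grip in N (left out, the last holds). Time passes only in rows, so rows that do not move let the fingers close. It gives the time, the measured TCP pose, the force, the opening and the grip force at its end, in the units of the state.
- manip.sense(): the state, without advancing time (a new reading comes with each control period).
- snapshot(name): name is "side" or "top"; returns the picture (384x512x3 uint8, red, green, blue); there is no depth.
- camera_info(name): a dict with "intrinsics" (3x3 intrinsics, pixels), "xyz" and "orientation" of the camera in the world. Camera axes: x right, y down, z forward; pixel columns grow to the right and rows downward; lengths in mm; the calibration is good to about 2 mm. A picture is of the moment at which its call begins. camera_info takes no time and is no camera call.
- manip.finish_job(): hands the job in; it is judged then, once.
The state is a dict: "t": time; "qpos": joint angles; "qvel": joint speeds; "joint_efforts": joint torques, N m; "position": TCP position; "orientation": TCP orientation; "contact_force": force on the tool from outside, world axes, zero at the start; "wrist_torque": the same for the moment, N m; "grip_width": finger opening in mm; "finger_force": force on a finger pad.
Only numpy, scipy, OpenCV 4.12 (cv2) and the standard library are available. Lean on these libraries where they do the work, as an engineer would, in place of code of your own. Each camera call takes 0.05 s, during which the arm holds its last target. There are 200 camera calls.

TASK

Get the sharpening stone ready for use: set it down gently, without dropping it, on the narrow sloping rest of the sharpening stand, orange-brown face up, lengthwise and centred, with its lower end against the end stop. Then swing the hinged bar with the red tab over the stone until it lies fully home in its forked catch. Leave the other things on the table where they are.

Things in the scene. Friction and masses are not known exactly. Their poses are not given: they have to be found in the camera images.
- stone: Loose sharpening stone, a rectangular block 120 mm long (its y), 44 mm wide (its x) and 26 mm high (its z), orange-brown above, grey below, about 0.36 kg. Origin: centre of its underside; z points up out of the orange-brown face. Its two ends are alike: either may go to the end stop. Starts flat on the table.
- rest: Sloping rest of the stand: black rubber-faced strip 30 mm wide (stone overhangs 7 mm each side), 125 mm long, sloping 0.28 rad. Frame: x up the slope (away from the robot within 0.4 rad), y left, z square out of the face. Origin: on the rubber face, 61 mm up-slope from the end stop. With the 120 mm stone home, its origin lies within 1 mm of this one, its y along this x (either way).
- stand: The whole sharpening stand, fixed to the table: metal base 176 x 92 mm, two uprights, the sloping rest on top, its high end away from the robot. Origin: centre of the base's underside, on the table; x away from the robot, z up. The rest's origin is 62 mm above this origin.
- end_stop (a point): Middle of the inner face of the steel end stop at the rest's lower end, at the level of the rubber face: (-61, 0, 0) mm in the rest's frame. The stop is 7 mm thick, 40 mm wide and 12 mm high above the rubber.
- catch (a point): Where the closed bar lies in the forked steel catch: (44, -37, 32) mm in the rest's frame. In that frame catch and hinge cheeks stand at x = 32 to 56 mm, y = -43 to -31 and 31 to 43 mm, up to z = 41 mm (above the seated stone's 26 mm); the rest is open above and at the sides elsewhere.
- latch (a joint): Angle of the retaining bar, rad. 0: closed, across the stone in the catch, parallel to the rest's face, 3 mm above the seated stone; 1.57: square to the rest; more: leaning out to the left; stop at 2.5. Starts at 1.95 to 2.35. The hinge is stiff (0.035 N m) and the bar stays where left: push it all the way, about 1 N at the tab; shut fingers will do.
- latch_hinge (a point): Hinge axis of the retaining bar: at (44, 37, 32) mm in the rest's frame, the axis running along the rest's x. In the rest's frame the bar points from here along (0, -cos a, sin a), a being the latch angle. The bar is steel, 10 mm wide, 6 mm thick. This point's frame turns with the bar.
- latch_tab (a point): Centre of the red tab at the bar's free end, 95 mm from the hinge axis; the tab is 22 mm wide, 26 mm long along the bar (82 to 108 mm from the hinge) and 8 mm thick. When closed it stands beyond the catch, at (44, -58, 32) mm in the rest's frame. Open, its end stands up to 0.21 m above the table: carry things over it higher than that.
- pepper_shaker: Bystander, to be left alone: white pepper shaker, 47 mm across, 66 mm high. Origin: centre of its underside.
- label_roll: Bystander, to be left alone: roll of white labels, 60 mm across, 25 mm high, lying flat. Origin: centre of its underside.
- marker: Bystander, to be left alone: black and white marker pen, 132 mm long, 15 mm thick, lying. Origin: centre of its underside.
- dip_cup_1: Bystander, to be left alone: small grey dip cup, 63 mm across, 36 mm high. Origin: centre of its underside.
Things that resemble listed ones, but are neither listed nor needed, are in the scene too. There is more than one size of the stone; the one meant has the size given above.

How it is judged:
By the outcome, as a careful person would: the job done as asked, in the order asked, and still so for the second after the job is handed in, with the robot touching nothing.
It also fails if it takes over 54 s, if anything falls off the work surface, if the arm or the gripper's body presses on something with over 40 N, if the wrist force passes 120 N, or if a joint passes its speed limit or range.

## Working session

There is one attempt and no reset: what is moved stays moved. The work goes in short steps, Python scripts to look and compute and a tool call to move; the robot and the scene stay as the last step left them, time stands still between calls to the robot, and variables do not carry over. Pictures are saved under pics/ and viewed, at most 13 in all, crops included, and the job is handed in when it is done.

Besides the shell and the picture viewer there is one more tool, called after "Emit:" as name(argument=value, ...) on one line, values as JSON. drive_tool: Moves the arm, as the interface text tells. Its arguments: {"type":"object","properties":{"translation":{"type":"array","items":{"type":"array","items":{"type":"number","minimum":-1,"maximum":1}}},"turn":{"type":"array","items":{"type":"number","minimum":-1,"maximum":1}},"fingers":{"type":"array","items":{"type":"number"}},"squeeze":{"type":"number"}},"required":["translation","turn","fingers"]}

```bash
mkdir -p pics
cat > h.py <<'E'
import numpy as np, cv2
from rig import manip, snapshot, camera_info
from scipy.spatial.transform import Rotation as R
def cam(n):
    c=camera_info(n); o=np.array(c["orientation"],float)
    M=o if o.shape==(3,3) else R.from_rotvec(o).as_matrix()
    return np.array(c["intrinsics"]),np.array(c["xyz"],float),M
def ray(n,u,v):
    K,p,M=cam(n); d=M@np.linalg.solve(K,[u,v,1.]); return p,d/np.linalg.norm(d)
def plane(n,u,v,z):
    p,d=ray(n,u,v); return p+d*(z-p[2])/d[2]
def proj(n,P):
    K,p,M=cam(n); q=K@(M.T@(np.array(P,float)-p)); return q[:2]/q[2]
def tri(a,b):
    (p,d),(q,e)=ray("top",*a),ray("side",*b)
    s=np.linalg.lstsq(np.c_[d,-e],q-p,rcond=None)[0]
    A,B=p+s[0]*d,q+s[1]*e; return (A+B)/2,np.linalg.norm(A-B)
E
python3 - <<'E'
from h import *
for n in("top","side"):
    im=snapshot(n); cv2.imwrite(f"pics/{n}0.png",im[:,:,::-1]); K,p,M=cam(n); print(n,K.round(1).tolist(),p,M.round(3).tolist())
s=manip.sense(); print(s)
E
cd pics; python3 -c "
import cv2,numpy as np
a=cv2.imread('top0.png');b=cv2.imread('side0.png')
for n,i in(('a',a),('b',b)): cv2.imwrite(n+'.png',cv2.resize(i,(800,600),interpolation=cv2.INTER_CUBIC))"
```

```text
top [[375.8, 0.0, 254.9], [0.0, 375.8, 191.5], [0.0, 0.0, 1.0]] [ 482.14710851  -57.86899917 1083.33541545] [[0.012, -0.999, 0.052], [-1.0, -0.012, -0.003], [0.004, -0.052, -0.999]]
side [[349.4, 0.0, 257.9], [0.0, 349.4, 193.4], [0.0, 0.0, 1.0]] [250.80466135 715.67982048 455.14281257] [[-0.947, -0.132, 0.293], [-0.321, 0.383, -0.866], [0.002, -0.914, -0.405]]
{'t': 0.1, 'qpos': array([-1.38612396e+00,  3.59450560e-01,  1.51130522e+00,  1.89078151e-05,
        1.27249762e+00, -1.15106758e-01]), 'qvel': array([-2.95881479e-04, -2.77123412e-03, -2.21455291e-03,  7.83848611e-05,
       -1.53137953e-03,  5.82361486e-04]), 'joint_efforts': array([-1.27973446e-03, -5.28655636e+01, -2.79347706e+01, -2.20833817e-04,
        5.12304629e-03,  2.58926559e-05]), 'position': array([ 177.07648393, -572.68628045,  252.53436357]), 'orientation': array([-3.10472734e+00, -4.68874087e-01,  6.23219837e-05]), 'contact_force': array([-0.5715045 , -0.08614487,  0.1087386 ]), 'wrist_torque': array([-0.00508437,  0.01989173, -0.01934011]), 'finger_force': 0.0, 'grip_width': 85.57294276752555}
```

View pics/a.png

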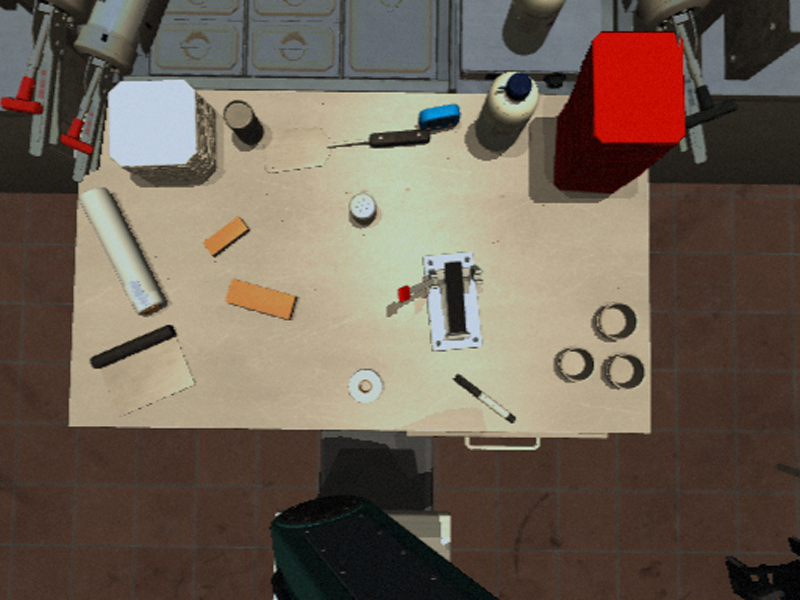

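View pics/b.png

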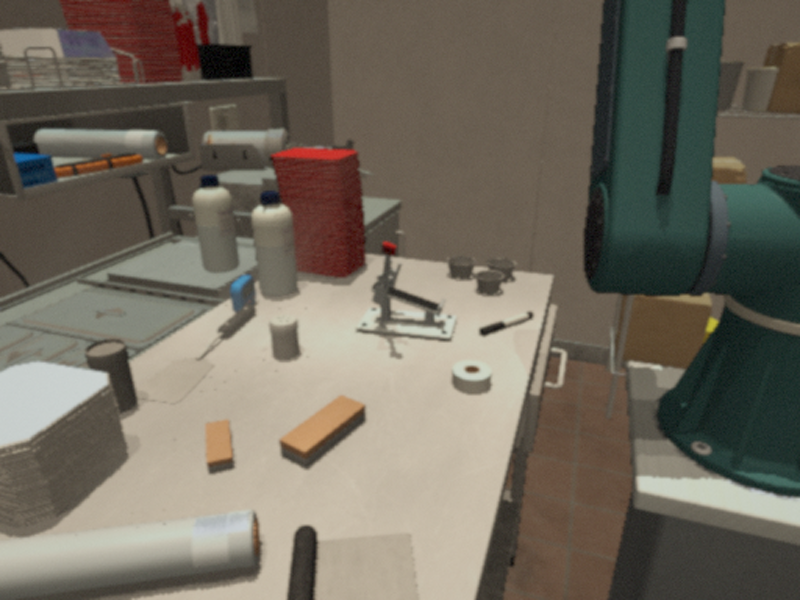

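Top view (800x600 scale) shows two orange blocks, one small at (226,236) and one larger at (262,299). The stand is at (455,300), with its black rest and a red tab at (404,294). The things that could be taken for the stone are those two blocks; no others look like it. I'll measure both and check the choice in a crop.

Run:
```python
from h import *
T=cv2.imread("pics/top0.png"); S=cv2.imread("pics/side0.png")
def blobs(im,lo,hi,amin):
    m=cv2.inRange(cv2.cvtColor(im,cv2.COLOR_BGR2HSV),lo,hi)
    n,l,st,c=cv2.connectedComponentsWithStats(m)
    return [(i,l==i,st[i],c[i]) for i in range(1,n) if st[i][4]>=amin]
for _,m,st,c in blobs(T,(8,110,120),(18,255,255),60):
    r=cv2.minAreaRect(np.argwhere(m)[:,::-1].astype(np.float32)); b=cv2.boxPoints(r)
    for z in (26,):
        P=np.array([plane("top",*q,z) for q in b])[:,:2]; e=P[1]-P[0]; f=P[2]-P[1]
        L=e if np.linalg.norm(e)>np.linalg.norm(f) else f
        print("orange",r,st[4],P.mean(0).round(1),np.linalg.norm(e).round(1),np.linalg.norm(f).round(1),"ang",np.arctan2(L[1],L[0]).round(3),"cent",plane("top",*c,z)[:2].round(1))
for n,im in(("top",T),("side",S)):
    for _,m,st,c in blobs(im,(0,150,110),(6,255,255),8)+blobs(im,(174,150,110),(180,255,255),8): print(n,"red",st,c.round(1))
# crops
a=cv2.resize(T[150:235,235:325],None,fx=6.6,fy=6.6,interpolation=cv2.INTER_CUBIC)
cv2.imwrite("pics/c_top.png",a)
b=cv2.resize(S[145:225,220:300],None,fx=7,fy=7,interpolation=cv2.INTER_CUBIC); cv2.imwrite("pics/c_side.png",b)
d=np.hstack([cv2.resize(T[140:210,120:200],(400,350)),cv2.resize(S[240:310,120:240],(400,350))]);cv2.imwrite("pics/c_stone.png",d)
```

```text
orange ((143.8000030517578, 150.40000915527344), (10.0, 28.80000114440918), 53.13010025024414) 294 [649.6 254.5] 81.1 28.7 ang -0.905 cent [649.4 254.6]
orange ((165.9369659423828, 190.92694091796875), (42.769493103027344, 15.523344993591309), 15.5241117477417) 662 [535.5 189.2] 43.7 120.8 ang -1.829 cent [535.3 188.8]
top red [ 379   21   60   70 4007] [408.3  55.7]
top red [  0  49  26  23 240] [13.7 62.5]
top red [ 39  76  20  22 177] [47.9 87.7]
top red [255 183   8  10  58] [258.1 187.4]
side red [174  95  54   8 326] [201.6  98.2]
side red [245 155   8   4  22] [248.8 156.3]
```

View pics/c_top.png

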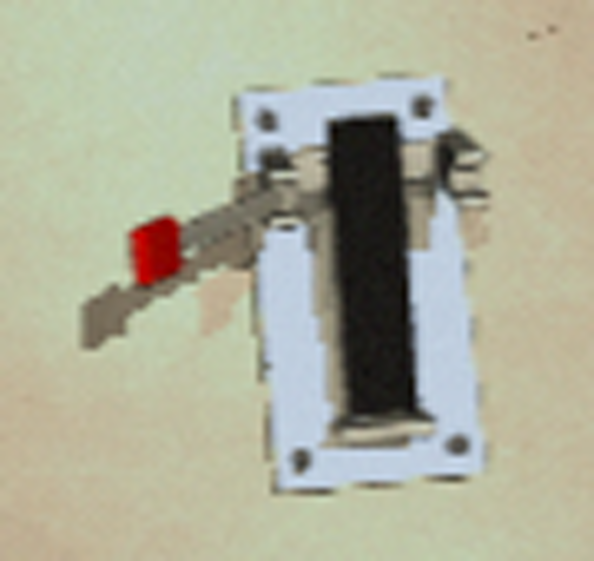

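View pics/c_side.png

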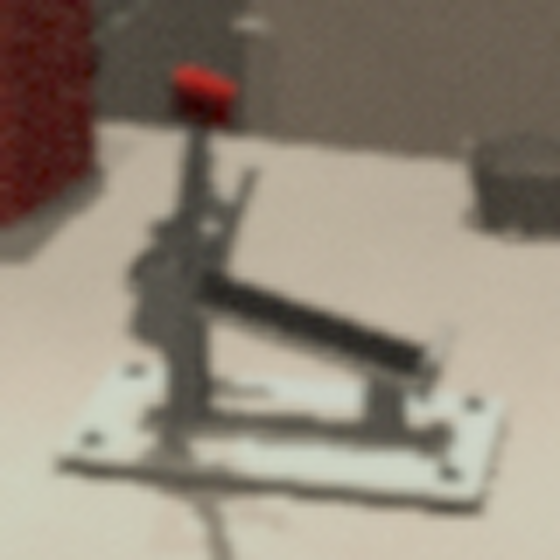

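View pics/c_stone.png

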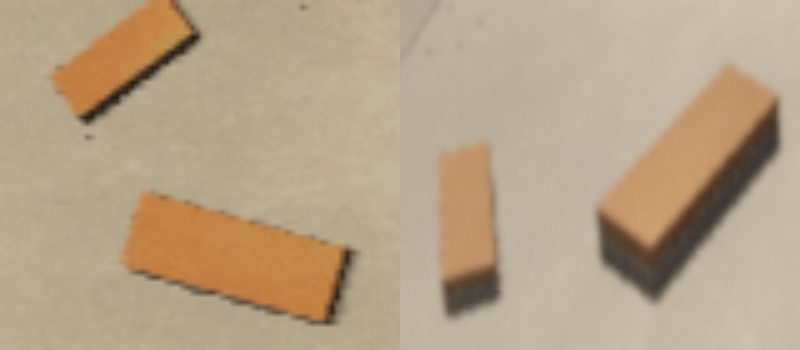

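The crops confirm the choice. The larger block at top pixel (166,191) measures 44 x 121 mm, orange-brown above and grey below, and the other block is only 81 x 29 mm. The stand's rest runs nearly along x, with the end stop nearest the robot. The bar leans left with the red tab at top (258,187) and side (249,156). Next I'll fit the stand pose.

Run:
```python
from h import *
T=cv2.imread("pics/top0.png"); o=np.array([235,150])
c=T[150:235,235:325]; hsv=cv2.cvtColor(c,cv2.COLOR_BGR2HSV)
bl=cv2.inRange(hsv,(0,0,0),(180,255,48)); n,l,st,ce=cv2.connectedComponentsWithStats(bl)
i=1+np.argmax(st[1:,4]); m=cv2.morphologyEx((l==i).astype(np.uint8),cv2.MORPH_OPEN,np.ones((4,4)))
r=cv2.minAreaRect(np.argwhere(m)[:,::-1].astype(np.float32)); print("strip",r,st[i]); b=cv2.boxPoints(r)+o
b=b[np.argsort(b[:,1])]; hi=b[:2].mean(0); lo=b[2:].mean(0)
H=plane("top",*hi,62+64*np.sin(.28)); L=plane("top",*lo,62-61*np.sin(.28))
print("hi",H.round(1),"lo",L.round(1),"len",np.linalg.norm(H-L).round(1),"yaw",np.arctan2(*(H-L)[[1,0]]).round(3))
ax=(H-L)/np.linalg.norm(H-L); print("rest origin from strip", ((H+L)/2-1.5*ax).round(1))
bs=cv2.inRange(hsv,(100,20,150),(130,90,255)); n,l,st,ce=cv2.connectedComponentsWithStats(bs)
pts=np.argwhere(np.isin(l,[i for i in range(1,n) if st[i][4]>15]))[:,::-1].astype(np.float32)
r=cv2.minAreaRect(pts); print("base",r)
for name,B in(("mask",cv2.boxPoints(r)+o),("eye",np.array([[240,95],[443,78],[483,470],[277,490]])/6.6+o-.5)):
    P=np.array([plane("top",*q,6) for q in B]); B=P[np.argsort(P[:,0])]
    d=B[2:].mean(0)-B[:2].mean(0); print(name,"ctr",P.mean(0)[:2].round(1),"len",np.linalg.norm(d).round(1),"yaw",np.arctan2(d[1],d[0]).round(3))
t,e=tri((258.1,187.4),(248.8,156.3)); print("tab",t.round(1),e.round(1))
s=manip.sense(); Rm=R.from_rotvec(s["orientation"]).as_matrix(); print("tool x,y,z",Rm.T.round(3).tolist())
cv2.imwrite("pics/masks.png",cv2.resize(np.hstack([m*255,bs]),None,fx=4,fy=4,interpolation=0))
```

```text
strip ((56.77821350097656, 40.95136260986328), (44.28858947753906, 10.292417526245117), 86.42366790771484) [ 50  18  13  45 450]
hi [ 596.2 -155.7   79.7] lo [ 477.7 -167.6   45.1] len 124.0 yaw 0.1
rest origin from strip [ 535.5 -161.8   62. ]
base ((54.19306564331055, 42.430694580078125), (60.0007438659668, 30.94565773010254), 84.2894058227539)
mask ctr [ 536.9 -159.9] len 172.4 yaw 0.107
eye ctr [ 536.9 -159.8] len 172.2 yaw 0.105
tab [539.4 -68.  186.3] 1.8
tool x,y,z [[0.955, 0.295, 0.0], [0.295, -0.955, -0.002], [-0.0, 0.002, -1.0]]
```

Emit:
drive_tool(translation=[[0.8, 0, 0], [0.8, 0, 0], [0.8, 0, 0], [0.8, 0, 0], [0.72, -0.95, 0], [0.72, -0.95, 0], [0.72, -0.95, 0], [0.72, -0.95, 0], [0.72, -0.95, 0], [0.72, -0.95, 0], [0.72, -0.95, 0], [0.72, -0.95, 0], [0.72, -0.95, 0], [0.72, -0.95, 0], [0.72, -0.95, 0], [0.72, -0.95, 0], [0.72, -0.95, 0], [0.72, -0.95, 0], [0.72, -0.95, 0], [0.72, -0.95, 0]], turn=[0, 0, 0, 0, 0, 0, 0, 0, 0, 0, 0, 0, 0, 0, 0, 0, 0, 0, 0, 0], fingers=[1, 1, 1, 1, 1, 1, 1, 1, 1, 1, 1, 1, 1, 1, 1, 1, 1, 1, 1, 1])

```text
t: 1.77
position: [416.5, -99.9, 253.2]
orientation: [-3.106, -0.469, 0.0]
contact_force: [0.8, -0.6, 1.1]
grip_width: 85.4
finger_force: 0.0
```

Emit:
drive_tool(translation=[[0.8, -0.96, 0], [0.8, -0.96, 0], [0.8, -0.96, 0], [0.8, -0.96, 0], [0.8, -0.96, 0], [0.8, -0.96, 0], [0.8, -0.96, 0], [0.8, -0.96, 0], [0.8, -0.96, 0], [0.8, -0.96, 0], [0, 0, 0], [0, 0, 0], [0, 0, 0], [0, 0, 0], [0, 0, 0], [0, 0, 0], [0, 0, 0], [0, 0, 0], [0, 0, 0], [0, 0, 0]], turn=[0, 0, 0, 0, 0, 0, 0, 0, 0, 0, -1, -1, -1, -1, -1, -1, -1, -1, -1, -1], fingers=[1, 1, 1, 1, 1, 1, 1, 1, 1, 1, 1, 1, 1, 1, 1, 1, 1, 1, 1, 1])

```text
t: 3.43
position: [536.4, 186.8, 252.9]
orientation: [-2.675, -1.647, 0.002]
contact_force: [-0.3, -0.1, 0.7]
grip_width: 85.5
finger_force: 0.0
```

Emit:
drive_tool(translation=[[0, 0, 0], [0, 0, 0], [0, 0, 0], [0, 0, 0], [0, 0, 0]], turn=[-1, -1, -0.66, 0, 0], fingers=[1, 1, 1, 1, 1])

```text
t: 3.85
position: [536.5, 186.8, 253.0]
orientation: [-2.49, -1.915, 0.001]
contact_force: [-0.1, -0.4, -1.2]
grip_width: 85.3
finger_force: 0.0
```

```bash
cat >> h.py <<'E'
def todo(x,y,z,yaw):
    s=manip.sense(); M=R.from_rotvec(s["orientation"]).as_matrix(); phi=np.arctan2(M[1,0],M[0,0])
    d=(phi-yaw+np.pi)%(2*np.pi)-np.pi
    print("t",round(s["t"],2),"pos",s["position"].round(1),"phi",phi.round(3),"zax",M[:,2].round(3),"w",round(s["grip_width"],1),"F",s["contact_force"].round(1),"q6",s["qpos"][5].round(2))
    print("shift units",(M.T@(np.array([x,y,z])-s["position"])/25).round(2),"turn units",(d/.08).round(2))
E
python3 -c "
from h import *
todo(535.4,189,27,1.313)"
```

```text
t 3.85 pos [536.5 186.8 253. ] phi 1.311 zax [-0.001 -0.    -1.   ] w 85.3 F [-0.1 -0.4 -1.2] q6 0.47
shift units [ 0.08 -0.06  9.04] turn units -0.03
```

Emit:
drive_tool(translation=[[0.08, -0.06, 1], [0, 0, 1], [0, 0, 1], [0, 0, 1], [0, 0, 1], [0, 0, 1], [0, 0, 1], [0, 0, 1], [0, 0, 0.7], [0, 0, 0.4], [0, 0, 0], [0, 0, 0], [0, 0, 0], [0, 0, 0], [0, 0, 0], [0, 0, 0], [0, 0, 0], [0, 0, 0], [0, 0, 0], [0, 0, 0]], turn=[0, 0, 0, 0, 0, 0, 0, 0, 0, 0, 0, 0, 0, 0, 0, 0, 0, 0, 0, 0], fingers=[1, 1, 1, 1, 1, 1, 1, 1, 1, 1, 1, 0.4, 0.4, 0.4, 0.4, 0.4, 0.4, 0.4, 0.4, 0.4], squeeze=30)

```text
t: 5.52
position: [536.9, 189.5, 27.3]
orientation: [2.488, 1.916, 0.004]
contact_force: [-0.0, 0.5, 6.9]
grip_width: 43.2
finger_force: 32.0
```

Emit:
drive_tool(translation=[[0, 0, -0.3], [0, 0, -0.7], [0, 0, -1], [0, 0, -1], [0, 0, -1], [0, 0, -1], [0, 0, -1], [0, 0, -1], [0, 0, -1], [0, 0, -1], [0, 0, -1], [0, 0, -1], [0, 0, 0], [0, 0, 0]], turn=[0, 0, 0, 0, 0, 0, 0, 0, 0, 0, 0, 0, 0, 0], fingers=[0.4, 0.4, 0.4, 0.4, 0.4, 0.4, 0.4, 0.4, 0.4, 0.4, 0.4, 0.4, 0.4, 0.4])

```text
t: 6.68
position: [536.0, 189.3, 302.0]
orientation: [2.488, 1.916, 0.004]
contact_force: [0.1, -0.1, -4.0]
grip_width: 43.3
finger_force: 32.1
```

Emit:
drive_tool(translation=[[0, 0, 0], [0, 0, 0], [0, 0, 0], [0, 0, 0], [0, 0, 0], [0, 0, 0], [0, 0, 0], [0, 0, 0], [0, 0, 0], [0, 0, 0], [0, 0, 0], [0, 0, 0], [0, 0, 0], [0, 0, 0], [0, 0, 0], [0, 0, 0], [0, 0, 0], [0, 0, 0], [0, 0, 0]], turn=[0.5, 0.8, 0.8, 0.9, 0.9, 0.9, 0.9, 0.9, 0.9, 0.9, 0.9, 0.9, 0.9, 0.9, 0.9, 0.9, 0.8, 0.4, 0], fingers=[0.4, 0.4, 0.4, 0.4, 0.4, 0.4, 0.4, 0.4, 0.4, 0.4, 0.4, 0.4, 0.4, 0.4, 0.4, 0.4, 0.4, 0.4, 0.4])

```text
t: 8.27
position: [534.2, 188.8, 298.3]
orientation: [3.136, 0.175, -0.007]
contact_force: [-0.1, -0.2, -4.4]
grip_width: 43.3
finger_force: 32.0
```

```bash
python3 -c "
from h import *
todo(536,-161.3,290,.103)"
```

```text
t 8.27 pos [534.2 188.8 298.3] phi 0.111 zax [-0.005 -0.001 -1.   ] w 43.3 F [-0.1 -0.2 -4.4] q6 1.68
shift units [-1.48 13.93  0.34] turn units 0.11
```

Emit:
drive_tool(translation=[[-0.08, 0.5, 0], [-0.1, 0.9, 0], [-0.1, 0.95, 0], [-0.1, 0.95, 0], [-0.1, 0.95, 0], [-0.1, 0.95, 0], [-0.1, 0.95, 0], [-0.1, 0.95, 0], [-0.1, 0.95, 0], [-0.1, 0.95, 0], [-0.1, 0.95, 0], [-0.1, 0.95, 0], [-0.1, 0.95, 0], [-0.1, 0.95, 0], [-0.1, 0.75, 0], [0, 0.38, 0], [0, 0, 0], [0, 0, 0]], turn=[0.11, 0, 0, 0, 0, 0, 0, 0, 0, 0, 0, 0, 0, 0, 0, 0, 0, 0], fingers=[0.4, 0.4, 0.4, 0.4, 0.4, 0.4, 0.4, 0.4, 0.4, 0.4, 0.4, 0.4, 0.4, 0.4, 0.4, 0.4, 0.4, 0.4])

```text
t: 9.77
position: [534.6, -160.8, 300.1]
orientation: [-3.136, -0.162, 0.002]
contact_force: [-0.5, -0.2, -3.0]
grip_width: 43.6
finger_force: 32.1
```

Run:
```python
from h import *
todo(536,-161.3,120,.103)
T=snapshot("top")[:,:,::-1]; S=snapshot("side")[:,:,::-1]
s=manip.sense(); p=s["position"]; u,v=proj("side",p).astype(int); print(u,v)
a=S[max(0,v-80):v+140,max(0,u-100):u+100]; tu,tv=proj("top",p).astype(int)
b=T[tv-80:tv+80,tu-80:tu+80]
cv2.imwrite("pics/d.png",np.hstack([cv2.resize(a,(400,int(400*a.shape[0]/a.shape[1]))),cv2.resize(b,(400,int(400*a.shape[0]/a.shape[1])))]))
```

```text
t 9.77 pos [ 534.6 -160.8  300.1] phi 0.103 zax [-0.001  0.001 -1.   ] w 43.6 F [-0.5 -0.2 -3. ] q6 1.05
shift units [0.06 0.04 7.2 ] turn units -0.0
262 103
```

View pics/d.png

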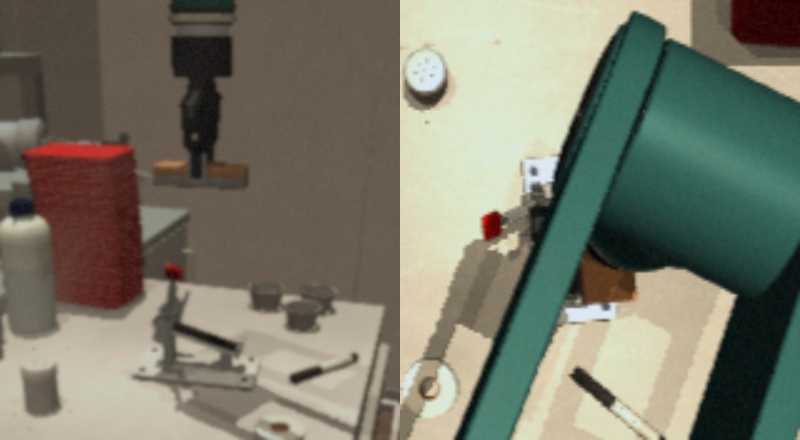

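The stone hangs level in the pads, grasped near its middle, at side crop (200,172). The rest below is clear and the tab is at (172,270). My even-sized kernel may have shifted the strip by a pixel, so I'll redo the strip fit with an odd kernel on the first picture.

Run:
```python
from h import *
T=cv2.imread("pics/top0.png"); o=np.array([235,150])
c=T[150:235,235:325]; g=cv2.cvtColor(c,cv2.COLOR_BGR2HSV)[:,:,2]
for th in(40,48,60):
    m=cv2.morphologyEx((g<th).astype(np.uint8),cv2.MORPH_OPEN,np.ones((5,5)))
    n,l,st,ce=cv2.connectedComponentsWithStats(m); i=1+np.argmax(st[1:,4])
    r=cv2.minAreaRect(np.argwhere(l==i)[:,::-1].astype(np.float32)); b=cv2.boxPoints(r)+o
    b=b[np.argsort(b[:,1])]; hi=b[:2].mean(0); lo=b[2:].mean(0)
    H=plane("top",*hi,79.7); L=plane("top",*lo,45.1); ax=(H-L)/np.linalg.norm(H-L)
    C=plane("top",*(ce[i]+o),62+1.5*.276)-1.5*ax
    print(th,st[i],"yaw",np.arctan2(ax[1],ax[0]).round(3),"len",np.linalg.norm(H-L).round(1),"O",((H+L)/2-1.5*ax).round(1),"centroid O",C.round(1))
```

```text
40 [ 50  18  13  44 427] yaw 0.104 len 121.9 O [ 539.1 -158.9   62. ] centroid O [ 540.8 -159.5   62. ]
48 [ 50  18  13  45 447] yaw 0.099 len 124.0 O [ 538.2 -159.    62. ] centroid O [ 539.9 -159.2   62. ]
60 [ 50  18  13  45 460] yaw 0.104 len 124.2 O [ 538.1 -159.2   62. ] centroid O [ 539.4 -159.3   62. ]
```

```bash
python3 -c "
from h import *
todo(539.1,-159.4,115,.103)"
```

```text
t 9.87 pos [ 534.8 -159.9  300.4] phi 0.105 zax [-0.001  0.001 -1.   ] w 43.6 F [-0.1  0.1 -3.4] q6 1.05
shift units [0.18 0.01 7.42] turn units 0.02
```

Emit:
drive_tool(translation=[[0.18, 0, 0.5], [0, 0, 0.8], [0, 0, 0.8], [0, 0, 0.8], [0, 0, 0.8], [0, 0, 0.8], [0, 0, 0.8], [0, 0, 0.8], [0, 0, 0.6], [0, 0, 0.4], [0, 0, 0.3], [0, 0, 0], [0, 0, 0], [0, 0, 0]], turn=[0, 0, 0, 0, 0, 0, 0, 0, 0, 0, 0, 0, 0, 0], fingers=[0.4, 0.4, 0.4, 0.4, 0.4, 0.4, 0.4, 0.4, 0.4, 0.4, 0.4, 0.4, 0.4, 0.4], squeeze=20)

```text
t: 11.03
position: [540.5, -160.6, 116.7]
orientation: [3.137, 0.163, 0.002]
contact_force: [-0.4, 0.5, -4.5]
grip_width: 43.1
finger_force: 32.0
```

```bash
python3 -c "
from h import *
todo(539.1,-159.4,105,.103)"
```

```text
t 11.03 pos [ 540.5 -160.6  116.7] phi 0.104 zax [ 0.002 -0.001 -1.   ] w 43.1 F [-0.4  0.5 -4.5] q6 1.06
shift units [-0.05 -0.06  0.47] turn units 0.01
```

Emit:
drive_tool(translation=[[-0.04, -0.05, 0.08], [0, 0, 0.08], [0, 0, 0.08], [0, 0, 0.08], [0, 0, 0.08], [0, 0, 0.08], [0, 0, 0]], turn=[0, 0, 0, 0, 0, 0, 0], fingers=[0.4, 0.4, 0.4, 0.4, 0.4, 0.4, 0.4], squeeze=20)

```text
t: 11.62
position: [537.9, -159.6, 103.7]
orientation: [-3.137, -0.163, 0.002]
contact_force: [-4.0, -0.6, 1.2]
grip_width: 43.3
finger_force: 32.8
```

Emit:
drive_tool(translation=[[0, 0, 0.08], [0, 0, 0.08], [0, 0, 0]], turn=[0, 0, 0], fingers=[0.42, 0.42, 0.42], squeeze=20)

```text
t: 11.87
position: [537.3, -159.5, 99.5]
orientation: [-3.137, -0.163, 0.004]
contact_force: [-5.0, -2.5, 1.9]
grip_width: 43.1
finger_force: 33.1
```

Emit:
drive_tool(translation=[[0, 0, 0.08], [0, 0, 0.08], [0, 0, 0.08], [0, 0, 0]], turn=[0, 0, 0, 0], fingers=[0.42, 0.42, 0.42, 0.42])

```text
t: 12.2
position: [537.3, -159.4, 93.4]
orientation: [-3.137, -0.163, 0.004]
contact_force: [-3.8, -1.6, 1.4]
grip_width: 43.4
finger_force: 33.4
```

Run:
```python
from h import *
todo(537.5,-159.6,90,.103)
S=snapshot("side")[:,:,::-1]; cv2.imwrite("pics/e.png",cv2.resize(S[110:230,190:310],(600,600),interpolation=cv2.INTER_CUBIC))
```

```text
t 12.2 pos [ 537.3 -159.4   93.4] phi 0.104 zax [-0.002  0.    -1.   ] w 43.4 F [-3.8 -1.6  1.4] q6 1.06
shift units [0.01 0.01 0.14] turn units 0.01
```

View pics/e.png

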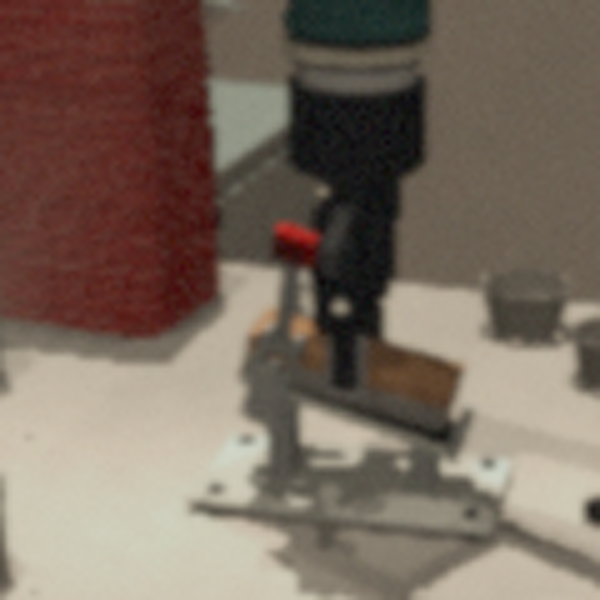

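The side view shows the stone pivoted almost parallel to the rest, its lower end at (450,415) just short of the stop at (463,425). I'll press down a little more.

Emit:
drive_tool(translation=[[0, 0, 0.08], [0, 0, 0.08], [0, 0, 0]], turn=[0, 0, 0], fingers=[0.42, 0.42, 0.42])

```text
t: 12.5
position: [537.8, -159.3, 89.6]
orientation: [-3.137, -0.163, 0.002]
contact_force: [-4.6, -0.7, 1.2]
grip_width: 43.4
finger_force: 33.6
```

Emit:
drive_tool(translation=[[0, 0, 0.04], [0, 0, 0.04], [0, 0, 0]], turn=[0, 0, 0], fingers=[0.42, 0.42, 0.42])

```text
t: 12.75
position: [537.8, -159.3, 89.4]
orientation: [-3.137, -0.163, 0.002]
contact_force: [-10.0, 0.4, 18.3]
grip_width: 43.3
finger_force: 35.7
```

Emit:
drive_tool(translation=[[0, 0, -0.04], [-0.04, 0, 0.012], [-0.04, 0, 0.012], [-0.04, 0, 0.012], [0, 0, 0]], turn=[0, 0, 0, 0, 0], fingers=[0.42, 0.42, 0.42, 0.42, 0.42])

```text
t: 13.17
position: [537.9, -159.5, 89.5]
orientation: [3.137, 0.162, 0.008]
contact_force: [0.2, 3.4, 10.5]
grip_width: 43.3
finger_force: 34.8
```

Emit:
drive_tool(translation=[[-0.04, 0, 0.012], [-0.04, 0, 0.012], [0, 0, 0]], turn=[0, 0, 0], fingers=[0.42, 0.42, 0.42])

```text
t: 13.42
position: [537.0, -160.1, 89.3]
orientation: [3.136, 0.162, 0.011]
contact_force: [1.2, 2.9, 10.7]
grip_width: 43.6
finger_force: 34.8
```

Emit:
drive_tool(translation=[[-0.04, 0, -0.02], [-0.04, 0, 0.0], [-0.04, 0, 0.01], [0, 0, 0], [0, 0, 0]], turn=[0, 0, 0, 0, 0], fingers=[0.42, 0.42, 0.42, 0.42, 0.42])

```text
t: 13.83
position: [532.0, -160.3, 87.8]
orientation: [3.137, 0.162, 0.004]
contact_force: [4.8, 1.9, 1.1]
grip_width: 43.2
finger_force: 33.6
```

Run:
```python
from h import *
todo(537.5,-159.6,90,.103)
S=snapshot("side")[:,:,::-1]; cv2.imwrite("pics/f.png",cv2.resize(S[155:215,230:295],(650,600),interpolation=cv2.INTER_CUBIC))
```

```text
t 13.83 pos [ 532.  -160.3   87.8] phi 0.103 zax [ 0.003 -0.    -1.   ] w 43.2 F [4.8 1.9 1.1] q6 1.05
shift units [ 0.22 -0.   -0.09] turn units 0.01
```

View pics/f.png

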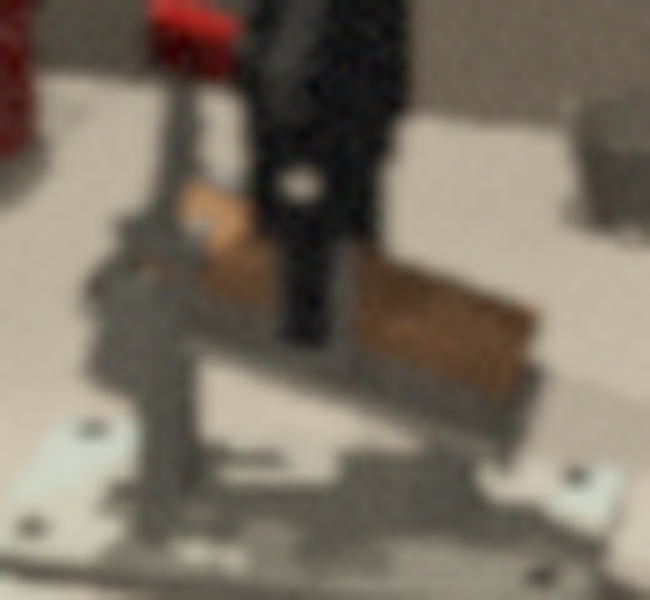

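The stone lies flat with its lower end at the stop, at (520,400). I'll confirm with one more small push.

Emit:
drive_tool(translation=[[-0.04, 0, 0.011], [-0.04, 0, 0.011], [0, 0, 0]], turn=[0, 0, 0], fingers=[0.42, 0.42, 0.42])

```text
t: 14.13
position: [531.9, -160.5, 87.9]
orientation: [3.137, 0.161, 0.01]
contact_force: [9.0, 5.4, 0.5]
grip_width: 43.5
finger_force: 33.7
```

Emit:
drive_tool(translation=[[0, 0, 0], [0, 0, 0], [0, 0, 0], [0, 0, 0], [0, 0, 0], [0, 0, 0], [0, 0, -0.3], [0, 0, -0.7], [0, 0, -1], [0, 0, -1], [0, 0, -1], [0, 0, -1], [0, 0, -1], [0, 0, -1], [0, 0, -1], [0, 0, 0]], turn=[0, 0, 0, 0, 0, 0, 0, 0, 0, 0, 0, 0, 0, 0, 0, 0], fingers=[0.55, 0.6, 0.65, 0.7, 0.75, 0.75, 0.75, 0.75, 0.75, 0.75, 0.75, 0.75, 0.75, 0.75, 0.75, 0.75])

```text
t: 15.47
position: [531.1, -161.6, 292.9]
orientation: [3.133, 0.163, 0.013]
contact_force: [1.3, -0.4, -0.1]
grip_width: 64.1
finger_force: 0.0
```

Run:
```python
from h import *
O=np.array([537.5,-159.6,62]); Rr=R.from_euler("ZY",[.103,-.28]).as_matrix()
print("rest x axis",Rr[:,0].round(3))
for a in (2.2,2.1,1.9,1.7,1.5,1.3,1.1,.9,.7,.5,.3,.15,0):
    r=95+22*np.clip((1.3-a)/1.3,0,1)
    c=np.array([44,37-r*np.cos(a)+4*np.sin(a),32+min(r,108)*np.sin(a)+4*np.cos(a)]) if a<1.57 else np.array([44,37-108*np.cos(a)+4*np.sin(a),32+90*np.sin(a)])
    w=O+Rr@(c+[0,14.5,0]); w[2]+=22   # TCP of shut fingers
    print(a,w.round(1))
todo(537,-160,250,.103)
S=snapshot("side")[:,:,::-1]; T=snapshot("top")[:,:,::-1]
cv2.imwrite("pics/g.png",cv2.resize(S[135:215,220:300],(600,600),interpolation=cv2.INTER_CUBIC))
```

```text
rest x axis [0.956 0.099 0.276]
2.2 [538.6 -40.6 196.8]
2.1 [538.2 -49.5 201.6]
1.9 [538.1 -68.9 208.8]
1.7 [539.1 -89.7 212.7]
1.5 [ 539.6 -110.4  218.3]
1.3 [ 542.2 -129.   215.9]
1.1 [ 545.1 -148.3  212.9]
0.9 [ 549.1 -167.1  205.9]
0.7 [ 554.  -184.4  195. ]
0.5 [ 559.9 -199.3  180. ]
0.3 [ 566.5 -211.1  161.3]
0.15 [ 571.5 -217.5  146.2]
0 [ 576.4 -221.4  130.8]
t 15.47 pos [ 531.1 -161.6  292.9] phi 0.104 zax [ 0.008 -0.004 -1.   ] w 64.1 F [ 1.3 -0.4 -0.1] q6 1.05
shift units [ 0.23 -0.05  1.72] turn units 0.01
```

View pics/g.png

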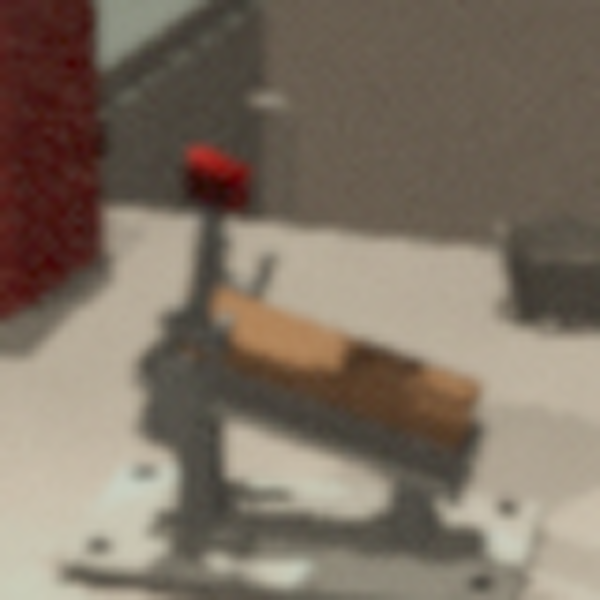

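The stone sits flat on the rest, its lower end against the stop at (470,440). The bar is still open, with the tab at (215,175). Next I'll shut the fingers and go left of the tab.

Emit:
drive_tool(translation=[[0.3, -0.8, 0], [0.3, -0.9, 0], [0.3, -0.9, 0], [0, -0.9, 0], [0, -0.9, 0], [0, -0.9, 0], [0, -0.7, 0], [0, 0, 0], [0, 0, 0.5], [0, 0, 0.8], [0, 0, 0.8], [0, 0, 0.8], [0, 0, 0.6], [0, 0, 0.3], [0, 0, 0], [0, 0, 0]], turn=[0, 0, 0, 0, 0, 0, 0, 0, 0, 0, 0, 0, 0, 0, 0, 0], fingers=[0, 0, 0, 0, 0, 0, 0, 0, 0, 0, 0, 0, 0, 0, 0, 0])

```text
t: 16.9
position: [535.2, -9.3, 191.6]
orientation: [-3.137, -0.162, 0.002]
contact_force: [-0.4, 0.0, 0.3]
grip_width: 0.4
finger_force: 0.0
```

```bash
python3 -c "
from h import *
todo(538.5,-49,202,.103)"
```

```text
t 16.9 pos [535.2  -9.3 191.6] phi 0.103 zax [-0.001  0.    -1.   ] w 0.4 F [-0.4  0.   0.3] q6 1.32
shift units [-0.03  1.59 -0.41] turn units 0.01
```

Emit:
drive_tool(translation=[[0, 0.5, -0.14], [0, 0.5, -0.14], [0, 0.59, -0.13], [-0.04, 0.39, -0.15], [-0.04, 0.39, -0.14], [-0.03, 0.41, -0.08], [-0.03, 0.41, -0.08], [-0.03, 0.41, -0.11], [-0.03, 0.41, -0.11], [0.02, 0.38, 0.05], [0.02, 0.38, 0.05], [0.02, 0.39, 0.06], [0.02, 0.39, 0.06], [0, 0, 0]], turn=[0, 0, 0, 0, 0, 0, 0, 0, 0, 0, 0, 0, 0, 0], fingers=[0, 0, 0, 0, 0, 0, 0, 0, 0, 0, 0, 0, 0, 0])

```text
t: 18.07
position: [547.1, -149.1, 212.9]
orientation: [3.137, 0.161, -0.001]
contact_force: [0.6, -0.1, 0.8]
grip_width: 0.6
finger_force: 0.0
```

Run:
```python
from h import *
todo(545.1,-148.3,212.9,.103)
S=snapshot("side")[:,:,::-1]
cv2.imwrite("pics/i.png",cv2.resize(S[115:215,210:310],(600,600),interpolation=cv2.INTER_CUBIC))
```

```text
t 18.07 pos [ 547.1 -149.1  212.9] phi 0.103 zax [-0.    -0.001 -1.   ] w 0.6 F [ 0.6 -0.1  0.8] q6 1.08
shift units [-0.08 -0.04 -0.  ] turn units -0.0
```

View pics/i.png

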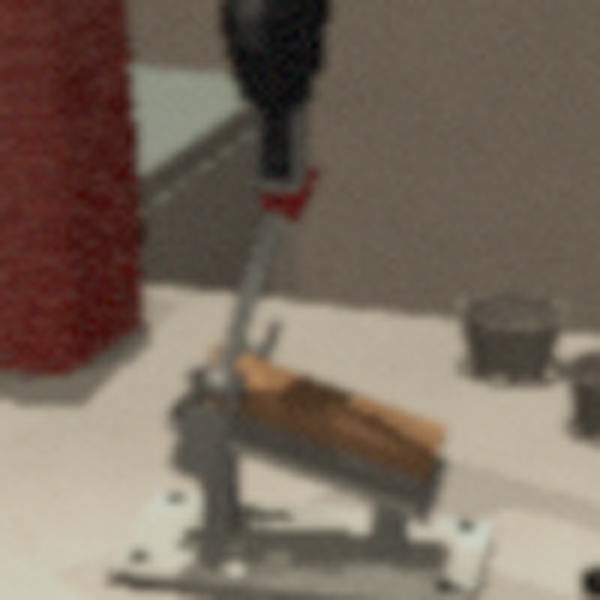

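The fingertip at (280,180) is on the tab, the bar has swung past upright, and the stone hasn't moved. I'll continue the arc.

Emit:
drive_tool(translation=[[0.04, 0.36, 0.14], [0.04, 0.38, 0.14], [0.06, 0.35, 0.22], [0.06, 0.36, 0.22], [0.08, 0.31, 0.3], [0.08, 0.31, 0.3], [0.1, 0.25, 0.37], [0.1, 0.25, 0.38], [0.08, 0.14, 0.3], [0.08, 0.14, 0.3], [0.06, 0.09, 0.2], [0.06, 0.09, 0.2], [0, 0, 0]], turn=[0, 0, 0, 0, 0, 0, 0, 0, 0, 0, 0, 0, 0], fingers=[0, 0, 0, 0, 0, 0, 0, 0, 0, 0, 0, 0, 0])

```text
t: 19.2
position: [575.5, -220.4, 135.7]
orientation: [-3.137, -0.163, 0.002]
contact_force: [-0.3, -0.3, -0.2]
grip_width: 0.1
finger_force: 0.0
```

```bash
python3 -c "
from h import *
todo(576.4,-221.4,130.8,.103)"
```

```text
t 19.2 pos [ 575.5 -220.4  135.7] phi 0.104 zax [-0.001  0.001 -1.   ] w 0.1 F [-0.3 -0.3 -0.2] q6 0.99
shift units [0.03 0.04 0.19] turn units 0.01
```

Emit:
drive_tool(translation=[[0.03, 0.04, 0.06], [0, 0, 0.06], [0, 0, 0.06], [0, 0, 0]], turn=[0, 0, 0, 0], fingers=[0, 0, 0, 0])

```text
t: 19.53
position: [576.8, -221.3, 132.7]
orientation: [3.137, 0.163, 0.001]
contact_force: [-0.7, 1.2, 1.9]
grip_width: 0.2
finger_force: 0.9
```

Run:
```python
from h import *
todo(576.4,-221.4,130.8,.103)
S=snapshot("side")[:,:,::-1]
cv2.imwrite("pics/j.png",cv2.resize(S[115:215,210:310],(600,600),interpolation=cv2.INTER_CUBIC))
```

```text
t 19.53 pos [ 576.8 -221.3  132.7] phi 0.104 zax [ 0.001 -0.    -1.   ] w 0.2 F [-0.7  1.2  1.9] q6 0.99
shift units [-0.02  0.    0.08] turn units 0.01
```

Emit:
drive_tool(translation=[[0, 0, 0.06], [0, 0, 0.06], [0, 0, 0]], turn=[0, 0, 0], fingers=[0, 0, 0])

```text
t: 19.83
position: [577.0, -221.4, 131.7]
orientation: [3.137, 0.163, 0.003]
contact_force: [-5.3, 2.9, 17.0]
grip_width: -0.2
finger_force: 8.7
```

Emit:
drive_tool(translation=[[0, 0, -0.2], [0, 0.2, -0.6], [0, 0.4, -1], [0, 0.6, -1], [0, 0.9, -1], [0, 0.9, -0.8], [0, 0.9, 0], [0, 0.9, 0], [0, 0.9, 0], [0, 0, 0]], turn=[0, 0, 0, 0, 0, 0, 0, 0, 0, 0], fingers=[0, 0, 0, 0, 0, 0, 0, 0, 0, 0])

```text
t: 20.67
position: [591.3, -367.4, 244.2]
orientation: [3.135, 0.159, 0.001]
contact_force: [1.0, -0.1, 0.3]
grip_width: 0.3
finger_force: 0.0
```

Run:
```python
from h import *
S=snapshot("side")[:,:,::-1].copy(); T=snapshot("top")[:,:,::-1].copy()
O=np.array([537.5,-159.6,62]); Rr=R.from_euler("ZY",[.103,-.28]).as_matrix()
for n,im in(("top",T),("side",S)):
    m=cv2.inRange(cv2.cvtColor(im,cv2.COLOR_BGR2HSV),(0,130,70),(6,255,255))
    u,v=proj(n,O+Rr@[44,-58,36]); w=m[int(v)-12:int(v)+13,int(u)-12:int(u)+13]; q=np.argwhere(w)
    print(n,"tab expected",(round(u,1),round(v,1)),"seen",(q.mean(0)[::-1]+[int(u)-12,int(v)-12]).round(1) if len(q) else None)
m=cv2.inRange(cv2.cvtColor(T,cv2.COLOR_BGR2HSV),(8,110,60),(18,255,255))[150:235,235:325]; q=np.argwhere(m)
r=cv2.minAreaRect(q[:,::-1].astype(np.float32)); print(r)
for P in([-60,22,26],[-60,-22,26],[60,22,26],[60,-22,26]): print((proj("top",O+Rr@P)-[235,150]).round(1))
cv2.imwrite("pics/k.png",np.hstack([cv2.resize(T[150:235,235:325],(400,378)),cv2.resize(S[145:225,220:300],(400,378))]))
```

```text
top tab expected (np.float64(313.8), np.float64(175.7)) seen [313.8 175.6]
side tab expected (np.float64(254.7), np.float64(165.7)) seen [253.  165.5]
((63.87055969238281, 42.68781280517578), (44.814395904541016, 29.99500846862793), 85.91438293457031)
[50.5 65.6]
[66.8 64.1]
[47.4 21.8]
[64.1 20.3]
```

View pics/k.png

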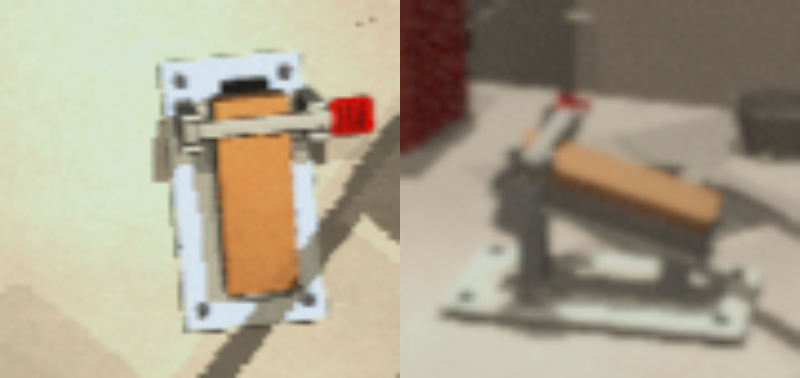

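The bar lies across the stone in its catch, with the tab seen within 2 px of its predicted closed position in both views. The stone is flat, centred and against the stop, orange-brown face up, so I'm handing in.

```bash
python3 -c "
from h import *
print(manip.finish_job())"
```

```text
the job is handed in; nothing more can be done
None
```

The job is handed in: the stone sits on the rest, orange-brown face up, centred and against the end stop, and the bar is home in its catch, at about 21 s of the 54 s allowed.

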